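# Fish a dropped thumb nut out from under an instrument shelf

### The arm

A 6-joint arm with a two-finger parallel gripper is mounted at the origin on the work surface. World frame = base frame: x ahead of the robot, y to its left, z up, the work surface at z = 0. Lengths are in mm, angles in rad, forces in N, time in s.
With the tool pointing down it reaches from about 275 to 1000 mm from the base axis. Payload 8.4 kg.
Tool frame: the origin (TCP) lies at the very end of the fingers, on their centre line; the grasp point (between the pads) lies r.hold_point_z behind it (r.hold_point_z is the distance from the TCP to the grasp point, in mm); x points along the fingers, z is the direction in which the jaws open and shut, and the axes are right-handed (so a half turn about x gives the same grasp; the last joint's range is limited). The gripper opens to 85 mm and grips with 20 to 120 N. Pads are 22 mm wide; open, the fingers measure 114 mm over their backs; the gripper's body (76 mm by 85 mm) begins 54 mm behind the grasp point. The pads swing forward as they close: fully open they stand 13 mm farther back than shut.
Start: joints at [1.251, 0.353, 1.633, -0, 1.155, -0.002], TCP at [195.297, 593.706, 193.781] pointing down, gripper open.
Joint ranges: [-2.63, 2.63], [-0.92, 2.1], [0.06, 2.66], [-1.3, 4.44], [0, 2.69], [-3.02, 3.02]. Speed limits (rad/s): [2.22, 2.22, 2.79, 3.14, 3.14, 3.14].

### API

Orientations are given as [roll, pitch, yaw] about the fixed x, y, z axes, in that order (R = Rz(yaw) Ry(pitch) Rx(roll)).
In Python, from rig import r gives the robot as it stands.
- The arm moves only by the tool jog_arm, never from a script. Its argument "series" is a list of rows, each a list of 7 numbers: the turn, a rotation vector about the tool's x, y, z in degrees, then the shift along the tool's x, y, z in cm, then the opening, from 0 (shut) to 1 (fully open). In form: [[wx, wy, wz, tx, ty, tz, fingers], ...]. A call has 1 to 20 rows; each row shifts and turns the commanded pose from where the row before left it, along the tool's axes as they then stand; what a row does not reach is not made up. A row lasts 1/10 s, in which the tool goes at most 50 mm and 8.59 degrees, less where a joint would pass 70% of its speed; a pose out of reach is approached as far as the arm can. A call with a gripper value outside its range is refused whole. The fingers move at their own pace and stop on an object; "force" is the grip in N (left out, the last holds). Time passes only in rows, so rows that do not move let the fingers close. It gives the time, the measured TCP pose, the force and the opening at its end, in the units of the state.
- r.sense(): the state, without advancing time (a new reading comes with each control period).
- r.grab_frame(name): name is "scene" or "side" or "wrist"; returns (picture, depth): 420x560x3 uint8, red, green, blue; 420x560 float32, mm along the optical axis (not along the pixel's ray), 0 where there is no reading.
- r.get_calibration(name): a dict with "mtx" (3x3 intrinsics, pixels), "position" and "rotation" of the camera in the world; the wrist camera has in their place "mount" (4x4, takes a point from camera to tool coordinates, whose origin is the TCP and whose axes are the tool frame's). Camera axes: x right, y down, z forward; pixel columns grow to the right and rows downward; lengths in mm; the calibration is good to about 2 mm. A picture is of the moment at which its call begins: read the wrist's pose just before it. get_calibration takes no time and is no camera call.
- r.sign_off(): hands the job in, once; it reports no verdict.
The state is a dict: "clock": time; "qpos": joint angles; "qvel": joint speeds; "joint_efforts": joint torques, N m; "eef_pos": TCP position; "tcp_rot": TCP orientation; "contact_force": force on the tool from outside, world axes, zero at the start; "wrist_torque": the same for the moment, N m; "opening": opening from 0.0 (shut) to 1.0 (fully open).
Only numpy, scipy, OpenCV 4.12 (cv2) and the standard library are available. Lean on these libraries where they do the work, as an engineer would, in place of code of your own. Each camera call takes 0.05 s, during which the arm holds its last target.

### The job

A brass thumb nut has dropped under the low front shelf of the white instrument module, behind the raised lip of the leak tray there, which has a single drain notch in it. Take the flat probe by its red handle, reach under the shelf over the lip and the nut, feel along the lip for the notch and gently drag the nut out through it on to the open bench just in front of the module, never forcing anything against the module. Then lay the probe down flat on the bench, clear of the module and not over the nut, let go, and leave the bottle, jar and cup where they stand.

Things in the scene. Friction and masses are not known exactly. Their poses are not given: they have to be found in the camera images.
- module: White instrument module, fixed, 260 deep (its x) by 380 wide (y). Origin: centre of its underside on the bench; x runs front to back, z up. Its front faces the robot's right. Its front 160 is a low shelf, top 56 above the bench: the first 66 opaque, the rest a smoked window through which the nut shows. Behind stands an ivory housing, 201 high, dark red sides.
- module_front (a point): Middle of the module's front edge at bench level; axes as the module's (x in under the shelf). The cavity under the shelf is open to the front: 200 wide (y -100 to 100), 160 deep, 42 high, its floor the bench itself, solid at the sides and back.
- lip_line (a point): Middle of the back face of the leak tray's raised lip, bench level, 53 behind the front edge; axes as the module's. Lip: 6 high, 8 thick, right across the cavity, hidden below the opaque strip, with one notch 54 wide, open down to the bench. The notch's centre lies anywhere from y -45 to 45, is not reported, and must be felt. The nut passes only through the notch.
- nut: Brass thumb nut, a plain disc 22 across and 9 thick, about 20 g, lying flat on the bench under the shelf, its centre 95 to 125 behind the front edge and within 20 of y = 0. Origin: centre of its underside.
- probe: Flat probe, about 140 g, lying on the bench. Origin: on the bench under the middle of its handle; x runs to the tip, z up. Handle: red block with a black band, 70 long (x -35 to 35), 22 wide (y), 50 high. An aluminium strip 16 wide, 3 thick runs from it to the tip, its underside 12 above the handle's foot, so that it clears the lip by 6 when the probe is down.
- probe_tip (a point): Inner face of the bar (x = 200 of the probe), at foot level. Under the tip a rim reaches 12 down to foot level: cross bar x 200 to 205, 40 wide; two prongs x 183 to 200, 34 apart inside, 40 outside; open to the handle and below. Set over the nut, bar behind it, it drags the nut back and sideways; a nut against the bar stands 5 out past the prongs, and is lost sideways if left over 5 behind.
- bottle: Amber bottle with a blue cap, 60 across, 150 high, standing on the bench. Origin: centre of its underside. Not to be disturbed.
- jar: Small white jar, 44 across, 50 high, standing on the module's pedestal. Origin: centre of its underside. Not to be disturbed.
- cup: Blue cup, 64 across, 60 high, standing on the module's other pedestal. Origin: centre of its underside. Not to be disturbed.
Things that resemble listed ones, but are neither listed nor needed, are in the scene too. There is more than one size of the probe; the one meant has the size given above.

How it is judged (in metres and radians):
On the way, in this order (a step that is already met when the one before it is completed fails the run):
1. the probe is picked up and its tip is under the shelf, beyond the lip (x of probe_tip in the frame of module_front above 0.07 m and contact force between the fingers and probe above 1 N), for 0.2 s.
2. the nut is out from under the shelf, wholly clear of the front edge (x of nut in the frame of module_front below -0.015 m and height (world z) of nut below 0.006 m), for 0.2 s.
At the end, for the whole second after the job is handed in: The nut lies flat and still on the bench in front of the module, its centre 13 to 200 mm before the front edge and within 170 mm sideways of the edge's middle; the probe lies flat and still on the bench, its tip at least 5 mm in front of the module's front edge, not covering the nut; both released (x of nut in the frame of module_front between -0.2 and -0.013 m and y of nut in the frame of module_front between -0.17 and 0.17 m and height (world z) of each of nut, probe below 0.004 m and angle between nut's own z axis and vertical below 0.2 rad and linear speed of each of nut, probe below 0.02 m/s and angle between probe's own z axis and vertical below 0.05 rad and x of probe_tip in the frame of module_front below -0.005 m and (x of nut in the frame of probe above 0.205 m or x of nut in the frame of probe below -0.035 m or y of nut in the frame of probe above 0.018 m or y of nut in the frame of probe below -0.018 m)); the robot touches nothing.
It fails at once if the probe is forced against the module or its lip (over 20 N) (contact force between probe and module above 20 N).
It fails at once if the nut is jammed against the module or its lip (over 20 N) (contact force between nut and module above 20 N).
It fails at once if the robot itself hits the module (over 20 N) (contact force between any of the arm, the fingers and module above 20 N).
It fails at once if the bottle, jar or cup is moved by more than 15 mm or tipped (distance of any of bottle, jar, cup from where it was at the start of the episode above 0.015 m or angle between any of bottle, jar, cup's own z axis and vertical above 0.3 rad).
It also fails if it takes over 72 s, if anything falls off the work surface, if the arm or the gripper's body presses on something with over 40 N, if the wrist force passes 120 N, or if a joint passes its speed limit or range.

## Working session

There is one attempt and no reset: what is moved stays moved. The work goes in short steps, Python scripts to look and compute and a tool call to move; the robot and the scene stay as the last step left them, time stands still between calls to the robot, and variables do not carry over. Pictures are saved under pics/ and viewed, and the job is handed in when it is done.

Besides the shell and the picture viewer there is one more tool, called after "Emit:" by a JSON object that holds its "method" and its "body". jog_arm: Moves the arm, as the interface text tells. Its arguments: {"type":"object","properties":{"series":{"type":"array"},"force":{"type":"number"}},"required":["series"]}

```bash
ls; mkdir -p pics; python3 - <<'E'
from rig import r
import cv2,numpy as np
print(r.sense(), r.hold_point_z)
for n in("scene","side","wrist"):
    p,d=r.grab_frame(n); cv2.imwrite(f"pics/{n}0.png",p[:,:,::-1]); np.savez(f"{n}0.npz",p=p,d=d)
    print(n,r.get_calibration(n))
E
```

```text
pics
{'clock': 0.0, 'qpos': array([ 1.25058549e+00,  3.53653053e-01,  1.63417036e+00, -5.45642825e-05,
        1.15517678e+00, -2.42585082e-03]), 'qvel': array([ 0.00016079,  0.00051551, -0.00070932,  0.00035405, -0.00018802,
        0.00140054]), 'joint_efforts': array([ 1.99564318e-03, -6.05228090e+01, -3.42080534e+01,  2.85400338e-04,
        9.00878134e-03,  2.34737217e-05]), 'eef_pos': array([195.15197361, 593.17980399, 193.04314755]), 'tcp_rot': array([-3.10859008,  1.5693879 , -1.85555667]), 'contact_force': array([0.58875434, 0.74881925, 0.43899394]), 'wrist_torque': array([-0.01432452, -0.04991789, -0.02367944]), 'opening': 1.0010075662663902} 18.700000000000003
scene {'mtx': array([[421.13128287,   0.        , 271.89000966],
       [  0.        , 421.13128287, 212.59926925],
       [  0.        ,   0.        ,   1.        ]]), 'position': array([1082.5679155 ,  -79.19423897, 1057.73097494]), 'rotation': array([-2.60207482e+00,  1.80111758e-03,  1.55730102e+00])}
side {'mtx': array([[526.08551693,   0.        , 282.73216423],
       [  0.        , 526.08551693, 204.18199605],
       [  0.        ,   0.        ,   1.        ]]), 'position': array([  181.81942696, -1142.31325126,   963.5112987 ]), 'rotation': array([-2.23768462, -0.0240937 , -0.27063481])}
wrist {'mtx': array([[305.35671824,   0.        , 282.2305933 ],
       [  0.        , 305.35671824, 205.25991588],
       [  0.        ,   0.        ,   1.        ]]), 'mount': array([[ 3.95521629e-05, -3.07759338e-01,  9.51464234e-01,
        -1.80318931e+02],
       [ 3.34462963e-04, -9.51464177e-01, -3.07759334e-01,
         7.93602302e+01],
       [ 9.99999943e-01,  3.30402094e-04,  6.53016340e-05,
        -9.34890971e-01],
       [ 0.00000000e+00,  0.00000000e+00,  0.00000000e+00,
         1.00000000e+00]])}
```

View pics/scene0.png

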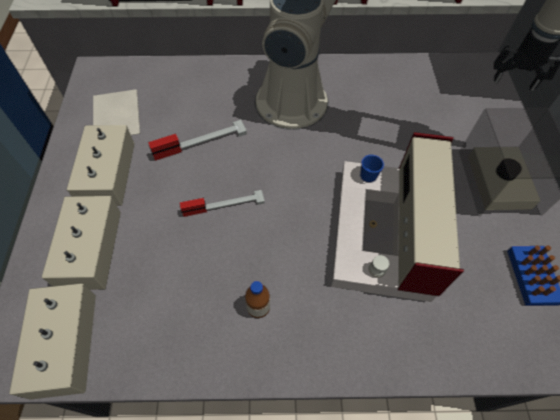

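View pics/side0.png

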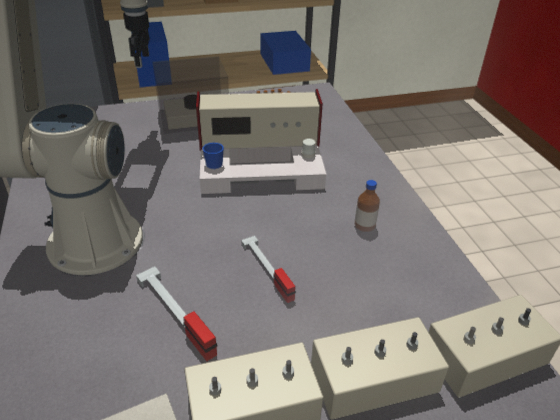

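View pics/wrist0.png

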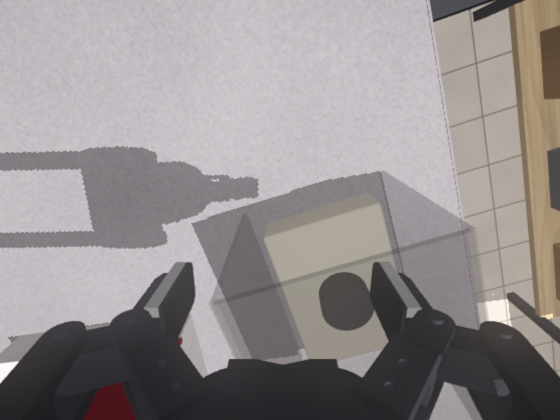

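```bash
cat > h.py <<'E'
import numpy as np,cv2
from scipy.spatial.transform import Rotation as Ro
from rig import r
def pose(n,s=None):
    c=r.get_calibration(n)
    if n!="wrist": return c["mtx"],Ro.from_euler('xyz',c["rotation"]).as_matrix(),np.array(c["position"])
    s=s or r.sense(); T=Ro.from_euler('xyz',s["tcp_rot"]).as_matrix(); M=c["mount"]
    return c["mtx"],T@M[:3,:3],T@M[:3,3]+s["eef_pos"]
def ray(P,uv,z):
    K,R,t=P; uv=np.atleast_2d(uv).astype(float)
    d=np.c_[uv,np.ones(len(uv))]@np.linalg.inv(K).T@R.T
    return t+d*((z-t[2])/d[:,2])[:,None]
def cloud(P,d):
    K,R,t=P; v,u=np.mgrid[:d.shape[0],:d.shape[1]]
    c=np.stack([(u-K[0,2])/K[0,0]*d,(v-K[1,2])/K[1,1]*d,d],-1)
    return c@R.T+t
def proj(P,X):
    K,R,t=P; c=(np.atleast_2d(X)-t)@R; c=c@K.T; return c[:,:2]/c[:,2:]
E
python3 - <<'E'
from h import *
for n in("scene","side"):
    z=np.load(n+"0.npz");p,d=z["p"],z["d"];P=pose(n);C=cloud(P,d)
    hsv=cv2.cvtColor(p,cv2.COLOR_RGB2HSV)
    print(n,"bench z",np.median(C[:,:,2][(C[:,:,2]<40)&(C[:,:,2]>-40)]), "base proj",proj(P,[0,0,0]))
    red=((hsv[...,0]<8)|(hsv[...,0]>172))&(hsv[...,1]>170)&(hsv[...,2]>90)
    k,l,st,ce=cv2.connectedComponentsWithStats(red.astype(np.uint8))
    for i in range(1,k):
        if st[i,4]>30:
            q=C[l==i]; q=q[d[l==i]>0]; print(st[i],ce[i].round(1),q.min(0).round(),q.max(0).round(),np.median(q,0).round())
            top=q[q[:,2]>45]
            if len(top)>20:
                print("  top rect",cv2.minAreaRect(top[:,:2].astype(np.float32)), top[:,2].mean())
    # strips: points z 8..22
    m=(C[...,2]>8)&(C[...,2]<22)&(d>0)&(C[...,0]>100)&(C[...,1]<0)
    k,l,st,ce=cv2.connectedComponentsWithStats(m.astype(np.uint8))
    for i in range(1,k):
        if st[i,4]>60: 
            q=C[l==i]; print("strip",st[i],cv2.minAreaRect(q[:,:2].astype(np.float32)),q[:,2].mean(), cv2.boxPoints(cv2.minAreaRect(q[:,:2].astype(np.float32))).round().tolist())
    for nm,px in dict(scene=dict(shelfFL=(336,281),),side={}).get(n,{}).items(): print(nm,C[px[1],px[0]])
E
```

```text
scene bench z 0.10861513003794698 base proj [[291.01403167 101.47617846]]
[149 135  29  14 192] [162.8 141.3] [ 203. -445.   55.] [ 253. -361.   70.] [ 228. -403.   64.]
  top rect ((226.11367797851562, -403.9805603027344), (27.66981315612793, 84.49568176269531), 22.606876373291016) 63.70147468334382
[181 199  23  10 148] [192.  203.4] [ 430. -329.   41.] [ 459. -267.   56.] [ 446. -298.   50.]
  top rect ((443.6856689453125, -298.493896484375), (21.24553871154785, 63.5406494140625), 12.091307640075684) 49.80991907517461
strip [153 120  93  40 490] ((176.2812957763672, -306.566162109375), (56.027801513671875, 305.98150634765625), 20.28848648071289) 17.841793303525115 [[97.0, -173.0], [203.0, -460.0], [256.0, -440.0], [150.0, -153.0]]
strip [272 120  21   7 101] ((113.9298095703125, -34.42284393310547), (66.48119354248047, 28.229366302490234), 89.10391998291016) 12.865013111077682 [[99.0, -67.0], [128.0, -68.0], [129.0, -1.0], [100.0, -1.0]]
strip [115 141  19  65 130] ((304.6041259765625, -515.9029541015625), (16.049638748168945, 236.17193603515625), 86.50081634521484) 14.73883963359
[... 2127 characters left out ...]
8.0, -369.0], [235.0, -347.0], [143.0, -153.0]]
strip [185 331  32  29 121] ((213.08560180664062, -418.6872863769531), (28.13671112060547, 89.55167388916016), 41.46112060546875) 14.729644039968402 [[173.0, -394.0], [232.0, -462.0], [253.0, -443.0], [194.0, -376.0]]
strip [445 358 107  39 377] ((818.176025390625, -655.9953002929688), (46.23929977416992, 242.9151611328125), 84.98770904541016) 15.097394528106458 [[695.0, -668.0], [937.0, -690.0], [941.0, -644.0], [699.0, -622.0]]
strip [311 362 131  56 486] ((532.4202270507812, -634.1571044921875), (110.65663146972656, 267.7680358886719), 62.639564514160156) 15.066460757313225 [[388.0, -622.0], [626.0, -745.0], [677.0, -647.0], [439.0, -523.0]]
```

```bash
python3 - <<'E'
import cv2
a=cv2.imread("pics/scene0.png");cv2.imwrite("pics/s_a.png",cv2.resize(a[125:305,310:480],None,fx=4,fy=3.3,interpolation=2)); cv2.imwrite("pics/s_b.png",cv2.resize(a[110:230,140:280],None,fx=5,fy=5,interpolation=2))
a=cv2.imread("pics/side0.png");cv2.imwrite("pics/s_c.png",cv2.resize(a[80:240,180:400],None,fx=3.5,fy=3.5,interpolation=2))
E
```

```text
(no output)
```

View pics/s_a.png

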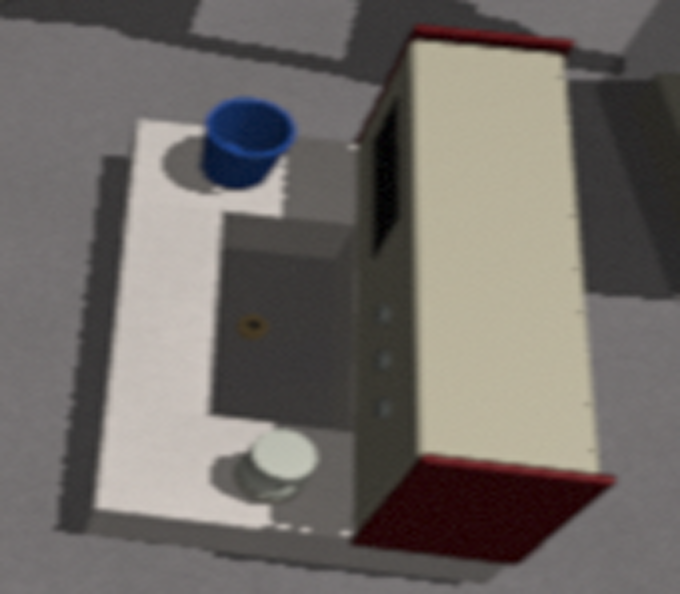

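View pics/s_c.png

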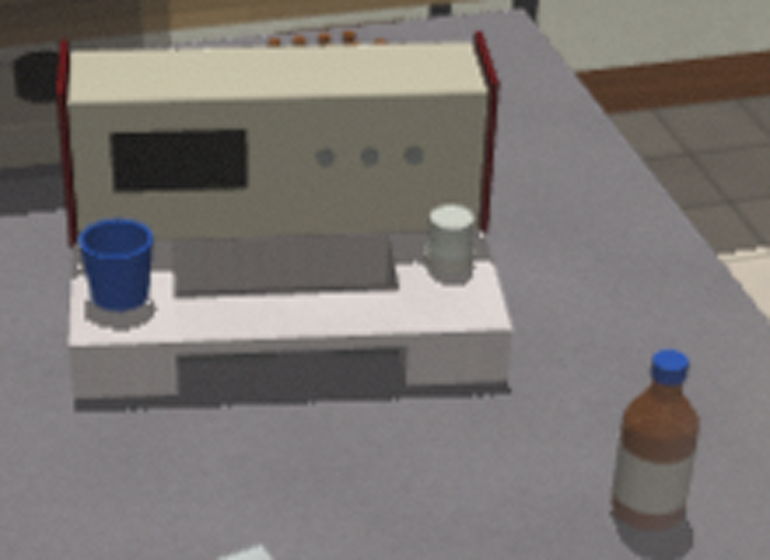

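View pics/s_b.png

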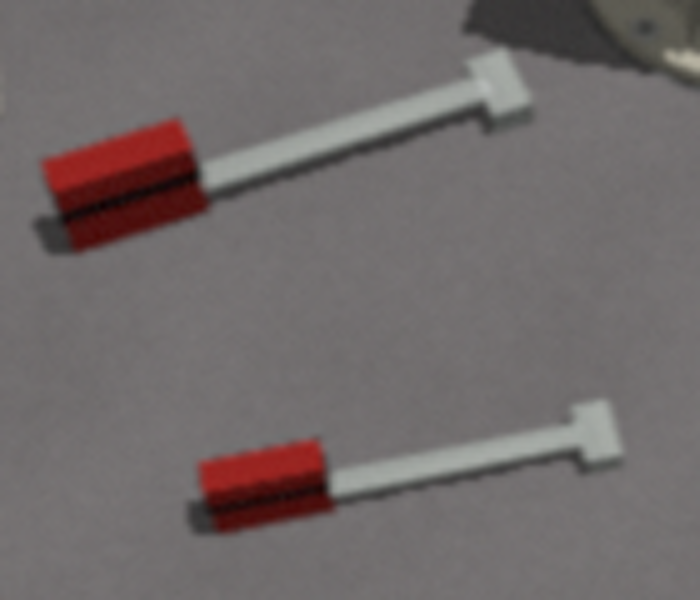

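```bash
python3 - <<'E'
from h import *
for n,a,b in(("scene",(343.7,160.8),(333.75,278.9)),("side",(200,178.4),(326.2,173.7))):
    P=pose(n); q=ray(P,[a,b],56); print(n,q.round(1),np.linalg.norm(q[1]-q[0]),np.degrees(np.arctan2(*(q[1]-q[0])[[1,0]])),q.mean(0))
    z=np.load(n+"0.npz");p,d=z["p"],z["d"];C=cloud(P,d)
    m=(abs(C[...,2]-56)<9)&(C[...,1]>60)&(C[...,1]<330)&(C[...,0]>250)&(C[...,0]<720)&(p.min(2)>150)
    q=C[m];print(m.sum(),np.median(q[:,2]),cv2.boxPoints(cv2.minAreaRect(q[:,:2].astype(np.float32))).round().tolist())
P=pose("scene");print("nut",ray(P,[(310+253/4,125+325/3.3)],5))
z=np.load("scene0.npz");p=z["p"];hsv=cv2.cvtColor(p,cv2.COLOR_RGB2HSV)[200:250,360:400]
print("tip corners", ray(P,[(140+573/5,110+402/5),(140+607/5,110+400/5),(140+622/5,110+457/5),(140+590/5,110+463/5)],15))
E
```

```text
scene [[305.3 144.3  56. ]
 [680.8  81.1  56. ]] 380.769942875636 -9.557777464939617 [493.04820758 112.73720045  56.        ]
2980 55.79855405099511 [[304.0, 147.0], [681.0, 80.0], [708.0, 235.0], [331.0, 301.0]]
side [[306.4 139.9  56. ]
 [678.7  75.3  56. ]] 377.8180439900081 -9.851288931018086 [492.55404093 107.59716363  56.        ]
1602 53.696716786358536 [[305.0, 130.0], [680.0, 75.0], [703.0, 235.0], [328.0, 290.0]]
nut [[492.86928807 217.57539324   5.        ]]
tip corners [[ 380.38024927 -123.12960177   15.        ]
 [ 379.24260655 -102.86371444   15.        ]
 [ 419.63849391  -94.09401567   15.        ]
 [ 423.52562687 -112.84873621   15.        ]]
```

```bash
cat >> h.py <<'E'
def target(yaw_probe,sgn=1):
    a=np.radians(yaw_probe); px=np.array([np.cos(a),np.sin(a),0]); py=np.array([-np.sin(a),np.cos(a),0])
    x=np.array([0,0,-1.]); z=-py*sgn; return np.c_[x,np.cross(z,x),z]
def delta(pos,Rt,s=None):
    s=s or r.sense(); T=Ro.from_euler('xyz',s["tcp_rot"]).as_matrix()
    return np.degrees(Ro.from_matrix(T.T@Rt).as_rotvec()).round(2),(T.T@(np.array(pos)-s["eef_pos"])/10).round(2)
E
python3 - <<'E'
from h import *
s=r.sense(); print(Ro.from_euler('xyz',s["tcp_rot"]).as_matrix().round(3))
for g in(1,-1):
    print(delta([443,-299,120],target(102.3,g)))
E
```

```text
[[-0.    -0.95   0.312]
 [-0.001  0.312  0.95 ]
 [-1.    -0.    -0.001]]
(array([ 5.949e+01, -5.000e-02,  3.000e-02]), array([  7.4 , -51.42, -77.01]))
(array([-1.2051e+02, -4.0000e-02, -6.0000e-02]), array([  7.4 , -51.42, -77.01]))
```

Emit:
{"method": "jog_arm", "body": {"series": [[8.5,0,0,-5,0,0,1],[8.5,0,0,-5,0,0,1],[8.5,0,0,-5,0,0,1],[8.5,0,0,0,-2,0,1],[8.5,0,0,0,-2,0,1],[8.5,0,0,0,-2,0,1],[8.5,0,0,0,-2,0,1]]}}

```text
clock: 0.85
eef_pos: [239.4, 527.2, 343.5]
tcp_rot: [-1.931, 1.57, -1.723]
contact_force: [-0.3, 0.4, -0.0]
opening: 1.001
```

```bash
python3 - <<'E'
from h import *
s=r.sense(); print(s["clock"],s["eef_pos"],s["qpos"],delta([443,-299,120],target(102.3)))
E
```

```text
0.85 [239.35568081 527.16579962 343.45962216] [ 1.14208308e+00  1.74470944e-01  1.54238058e+00 -1.35738332e-04
  1.42521380e+00  9.33793596e-01] (array([-0.36, -0.01,  0.03]), array([ 22.38, -85.03,   2.84]))
```

Emit:
{"method": "jog_arm", "body": {"series": [[0,0,0,0,-4.7,0.15,1],[0,0,0,0,-4.7,0.15,1],[0,0,0,0,-4.7,0.15,1],[0,0,0,0,-4.7,0.15,1],[0,0,0,0,-4.7,0.15,1],[0,0,0,0,-4.7,0.15,1],[0,0,0,0,-4.7,0.15,1],[0,0,0,0,-4.7,0.15,1],[0,0,0,0,-4.7,0.15,1],[0,0,0,0,-4.7,0.15,1],[0,0,0,0,-4.7,0.15,1],[0,0,0,0,-4.7,0.15,1],[0,0,0,0,-4.7,0.15,1],[0,0,0,0,-4.7,0.15,1],[0,0,0,2,-4.7,0.15,1],[0,0,0,3,-4.7,0.15,1],[0,0,0,3,-4.7,0.15,1],[0,0,0,3,-4.7,0.15,1]]}}

```text
clock: 2.65
eef_pos: [441.5, -279.6, 242.4]
tcp_rot: [-0.44, 1.571, -0.226]
contact_force: [0.2, 0.5, 0.7]
opening: 0.998
```

```bash
python3 - <<'E'
from h import *
s=r.sense(); print(s["clock"],s["eef_pos"],s["qpos"],delta([443,-299,120],target(102.3)))
p,d=r.grab_frame("wrist"); cv2.imwrite("pics/w1.png",p[:,:,::-1]); np.savez("w1.npz",p=p,d=d,pos=s["eef_pos"],rot=s["tcp_rot"])
E
```

```text
2.65 [ 441.48526618 -279.63724146  242.42515112] [-5.67560220e-01  1.46363353e-01  1.79469016e+00  1.06449927e-04
  1.20026022e+00 -7.81604554e-01] (array([-0.04,  0.02,  0.01]), array([12.24, -1.92, -0.27]))
```

View pics/w1.png

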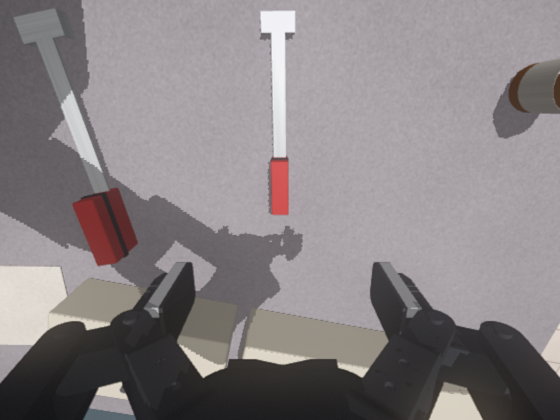

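```bash
python3 - <<'E'
from h import *
z=np.load("w1.npz");P=pose("wrist",dict(eef_pos=z["pos"],tcp_rot=z["rot"]));p=z["p"]
hsv=cv2.cvtColor(p,cv2.COLOR_RGB2HSV)
m=((hsv[...,0]<8)|(hsv[...,0]>172))&(hsv[...,1]>150)&(hsv[...,2]>60)
m[:,:240]=0;m[:,320:]=0;m[:150]=0;m[230:]=0
v,u=np.where(m);q=ray(P,np.c_[u,v],50)[:,:2];C=cloud(P,z["d"])[m]
print(u.min(),u.max(),v.min(),v.max(),cv2.minAreaRect(q.astype(np.float32)),C[:,2].min(),C[:,2].max(),np.median(C[:,2]))
w=(p.min(2)>175);w[:,255:].any();w[:,:255]=0;w[:,302:]=0;w[36:]=0
v,u=np.where(w);q=ray(P,np.c_[u,v],15)[:,:2];print(cv2.boxPoints(cv2.minAreaRect(q.astype(np.float32))).round(1).tolist())
print("strip edge",ray(P,[(272,150),(285,150),(273,40),(285,40)],15).round(1))
E
```

```text
272 287 162 213 ((441.43878173828125, -299.7569885253906), (19.3826961517334, 66.30082702636719), 12.274250984191895) 48.01223076010473 53.164305205461744 50.35528999607874
[[375.70001220703125, -104.5999984741211], [381.20001220703125, -129.89999389648438], [421.70001220703125, -121.0999984741211], [416.1000061035156, -95.80000305175781]]
strip edge [[ 422.5 -259.8   15. ]
 [ 439.3 -256.2   15. ]
 [ 397.2 -131.8   15. ]
 [ 411.2 -128.8   15. ]]
```

Emit:
{"method": "jog_arm", "body": {"series": [[-0.3,0,0,3,-1,-0.2,1],[0,0,0,4,-0.95,-0.18,1],[0,0,0,4,0,0,1],[0,0,0,4,0,0,1],[0,0,0,4,0,0,1],[0,0,0,3,0,0,1],[0,0,0,1,0,0,1],[0,0,0,0,0,0,1]]}}

```text
clock: 3.5
eef_pos: [441.2, -297.0, 12.5]
tcp_rot: [2.334, 1.568, 2.554]
contact_force: [0.3, -1.2, 1.0]
opening: 1.003
```

Emit:
{"method": "jog_arm", "body": {"series": [[0,0,0,0,0,0,0],[0,0,0,0,0,0,0],[0,0,0,0,0,0,0],[0,0,0,0,0,0,0],[0,0,0,0,0,0,0],[0,0,0,0,0,0,0],[0,0,0,0,0,0,0],[0,0,0,0,0,0,0]], "force": 60}}

```text
clock: 4.3
eef_pos: [442.0, -297.6, 13.5]
tcp_rot: [2.642, 1.571, 2.862]
contact_force: [-0.4, 0.1, -0.1]
opening: 0.0
```

```bash
python3 - <<'E'
from h import *
s=r.sense(); print(s["clock"],s["eef_pos"],s["contact_force"],s["wrist_torque"],s["opening"],Ro.from_euler('xyz',s["tcp_rot"]).as_matrix().round(4))
E
```

```text
4.3 [ 442.02745741 -297.61082135   13.51377763] [-0.4156571   0.1274826  -0.13982155] [ 0.05336732 -0.02739543  0.04071033] 9.572264763442698e-05 [[-1.000e-04 -2.180e-01  9.759e-01]
 [ 0.000e+00  9.759e-01  2.180e-01]
 [-1.000e+00  0.000e+00 -1.000e-04]]
```

```bash
python3 - <<'E'
from h import *
for n in("wrist","side"):
    p,d=r.grab_frame(n); cv2.imwrite(f"pics/{n}2.png",p[:,:,::-1])
E
```

```text
(no output)
```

View pics/wrist2.png

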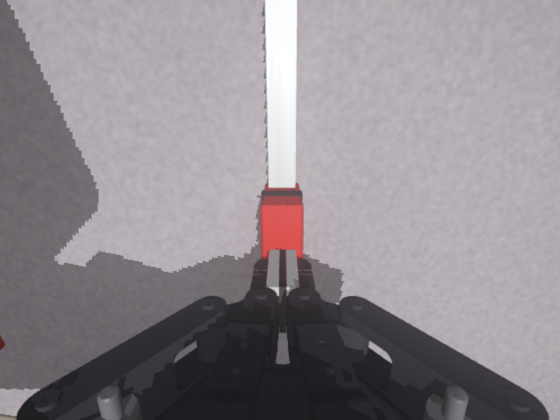

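View pics/side2.png

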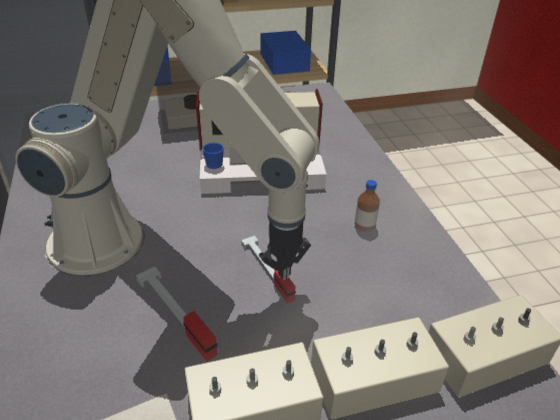

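```bash
python3 - <<'E'
from h import *
s=r.sense();P=pose("wrist",s);T=Ro.from_euler('xyz',s["tcp_rot"]).as_matrix()
a=np.radians(102.6);px=np.array([np.cos(a),np.sin(a),0]);py=np.array([-px[1],px[0],0]);c=np.array([442,-299.5,0])
for x in(35,-35):
  for y in(11,-11):
    for h in(50,0): print(x,y,h,proj(P,c+px*x+py*y+[0,0,h]).round(0))
print("tcp",proj(P,s["eef_pos"]),"hold",proj(P,s["eef_pos"]-18.7*T[:,0]))
p,d=r.grab_frame("wrist");C=cloud(P,d)
for uv in((282,230),(282,190),(282,250),(275,262),(290,262),(282,270),(282,100)): print(uv,d[uv[1],uv[0]],C[uv[1],uv[0]].round(1))
print(r.sense()["opening"])
E
```

```text
35 11 50 [[261. 203.]]
35 11 0 [[266. 180.]]
35 -11 50 [[305. 203.]]
35 -11 0 [[300. 180.]]
-35 11 50 [[264. 321.]]
-35 11 0 [[268. 275.]]
-35 -11 50 [[303. 321.]]
-35 -11 0 [[298. 275.]]
tcp [[283.58165983 234.94618782]] hold [[283.71869062 247.7948113 ]]
(282, 230) 155.0552 [ 437.  -279.6   50.1]
(282, 190) 178.72333 [ 434.1 -266.8   21. ]
(282, 250) 152.6203 [ 438.8 -288.    55.5]
(275, 262) 140.07974 [ 435.6 -288.3   68.5]
(290, 262) 140.33504 [ 442.4 -286.9   68.3]
(282, 270) 134.6795 [ 438.9 -288.4   74.4]
(282, 100) 168.92886 [ 423.2 -218.1   15.2]
-0.0027148063083956364
```

```bash
python3 - <<'E'
import cv2
a=cv2.imread("pics/wrist2.png");cv2.imwrite("pics/w2z.png",cv2.resize(a[180:390,180:390],None,fx=2.8,fy=2.8,interpolation=2))
a=cv2.imread("pics/side2.png");cv2.imwrite("pics/s2z.png",cv2.resize(a[190:310,220:340],None,fx=5,fy=5,interpolation=2))
E
```

```text
(no output)
```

View pics/w2z.png

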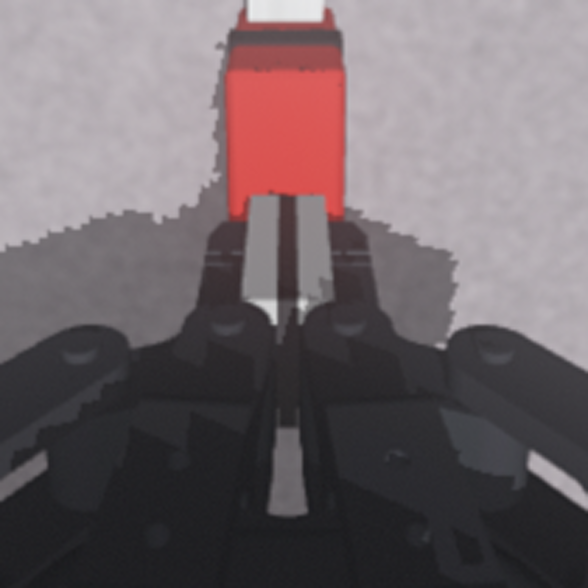

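View pics/s2z.png

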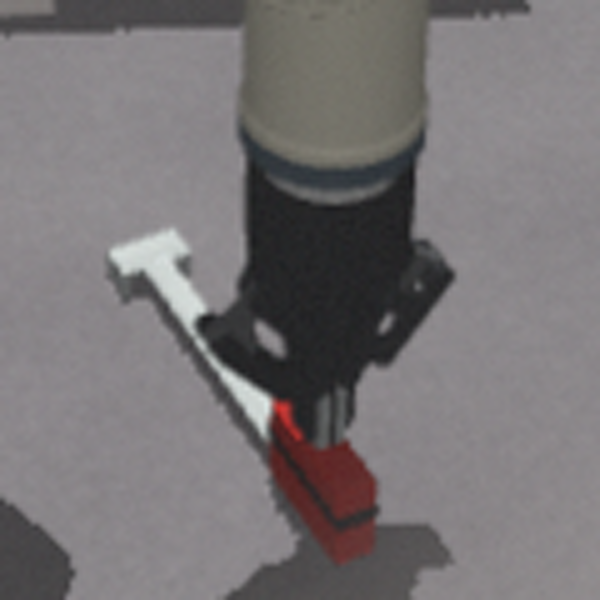

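```bash
python3 - <<'E'
from h import *
p,d=r.grab_frame("side");C=cloud(pose("side"),d)
# pads silver at crop (320..345,390..440)/5+(220,190)
for v in range(266,284,2):
    print(v,[ (C[v,u].round(0).tolist(),p[v,u].tolist()) for u in (284,287)])
z=np.load("w1.npz");P=pose("wrist",dict(eef_pos=z["pos"],tcp_rot=z["rot"]));C=cloud(P,z["d"]);T=Ro.from_euler('xyz',z["rot"]).as_matrix()
for uv in((186,266),(180,270),(188,290),(376,266),(384,270)): print(uv,((C[uv[1],uv[0]]-z["pos"])@T).round(1))
E
```

```text
266 [([437.0, -310.0, 96.0], [36, 35, 36]), ([445.0, -308.0, 93.0], [44, 45, 45])]
268 [([437.0, -313.0, 93.0], [38, 37, 40]), ([445.0, -309.0, 87.0], [78, 80, 80])]
270 [([438.0, -310.0, 83.0], [83, 86, 86]), ([445.0, -310.0, 81.0], [70, 71, 72])]
272 [([437.0, -312.0, 79.0], [85, 86, 86]), ([446.0, -307.0, 72.0], [68, 70, 69])]
274 [([438.0, -312.0, 72.0], [88, 89, 89]), ([445.0, -311.0, 69.0], [84, 84, 84])]
276 [([439.0, -308.0, 61.0], [87, 88, 89]), ([446.0, -308.0, 59.0], [85, 87, 87])]
278 [([439.0, -309.0, 55.0], [89, 91, 90]), ([447.0, -308.0, 52.0], [88, 78, 77])]
280 [([440.0, -306.0, 45.0], [95, 40, 39]), ([446.0, -312.0, 49.0], [95, 41, 39])]
282 [([438.0, -314.0, 47.0], [96, 39, 38]), ([444.0, -317.0, 48.0], [97, 43, 42])]
(186, 266) [-59.4  10.8 -43.7]
(180, 270) [-62.3  10.5 -45.5]
(188, 290) [-60.1  -1.1 -43.7]
(376, 266) [-56.5   9.2  41.8]
(384, 270) [-61.    9.8  44. ]
```

The "TCP" reported is about 39 mm below the fingers' actual ends (both the wrist and side views put the shut tips at z≈53, just above the handle top at 50), so the grip closed on air. I'll open and go lower, watching the force.

Emit:
{"method": "jog_arm", "body": {"series": [[0,0,0,-1,0,0,1],[0,0,0,0,0,0,1],[0,0,0,0,0,0,1],[0,0,0,0,0,0,1],[0,0,0,0,0,0,1],[0,0,0,0,0,0,1],[0,0,0,0,0,0,1],[0,0,0,1,0,0,1],[0,0,0,1,0,0,1],[0,0,0,1,0,0,1],[0,0,0,0.5,0,0,1],[0,0,0,0,0,0,1]]}}

```text
clock: 5.7
eef_pos: [441.3, -297.1, -12.7]
tcp_rot: [2.324, 1.569, 2.544]
contact_force: [0.1, -0.9, -0.2]
opening: 0.999
```

```bash
python3 - <<'E'
from h import *
for n in("side",):
    p,d=r.grab_frame(n); cv2.imwrite(f"pics/{n}3.png",cv2.resize(p[190:310,220:340,::-1],None,fx=5,fy=5))
print(r.sense()["eef_pos"])
E
```

```text
[ 441.67244134 -297.37064172  -12.12854689]
```

View pics/side3.png

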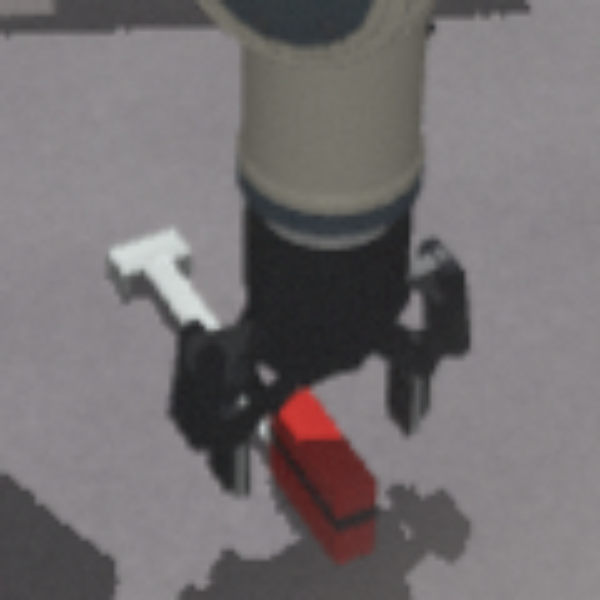

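Emit:
{"method": "jog_arm", "body": {"series": [[0,0,0,0.8,0,0,1],[0,0,0,0.5,0,0,1],[0,0,0,0,0,0,1],[0,0,0,0,0,0,0],[0,0,0,0,0,0,0],[0,0,0,0,0,0,0],[0,0,0,0,0,0,0],[0,0,0,0,0,0,0],[0,0,0,0,0,0,0],[0,0,0,0,0,0,0]], "force": 60}}

```text
clock: 6.75
eef_pos: [442.3, -297.8, -24.2]
tcp_rot: [-0.831, 1.57, -0.611]
contact_force: [-0.4, -0.0, 5.4]
opening: 0.251
```

```bash
python3 - <<'E'
from h import *
s=r.sense(); print(s["clock"],s["eef_pos"],s["contact_force"],s["wrist_torque"],s["opening"],Ro.from_euler('xyz',s["tcp_rot"]).as_matrix().round(4))
E
```

```text
6.75 [ 442.29683406 -297.77617866  -24.16963776] [-0.36215814 -0.00715076  5.40843374] [0.03329546 0.0577723  0.00593076] 0.2512193638329122 [[ 5.000e-04 -2.180e-01  9.759e-01]
 [-3.000e-04  9.759e-01  2.180e-01]
 [-1.000e+00 -4.000e-04  4.000e-04]]
```

Emit:
{"method": "jog_arm", "body": {"series": [[0,0,0,-1,0,0,0],[0,0,0,-2,0,0,0],[7.5,0,0,-1,0,0,0],[7.5,0,0,0,0,0,0],[7.3,0,0,0,0,0,0],[0,0,0,0,3.4,-0.7,0],[0,0,0,0,3.4,-0.8,0],[0,0,0,0,3.4,-0.7,0],[0,0,0,0,3.4,-0.8,0],[0,0,0,0,3.4,-0.7,0],[0,0,0,0,0,0,0],[0,0,0,0,0,0,0]]}}

```text
clock: 7.95
eef_pos: [434.4, -123.3, 16.0]
tcp_rot: [-0.476, 1.57, -0.643]
contact_force: [-0.1, -0.2, -1.0]
opening: 0.251
```

```bash
python3 - <<'E'
from h import *
s=r.sense(); print(s["clock"],s["eef_pos"],s["contact_force"],s["wrist_torque"],s["opening"],Ro.from_euler('xyz',s["tcp_rot"]).as_matrix().round(4))
for n in("wrist","side","scene"):
    p,d=r.grab_frame(n); cv2.imwrite(f"pics/{n}4.png",p[:,:,::-1]); np.savez(n+"4.npz",p=p,d=d,pos=s["eef_pos"],rot=s["tcp_rot"])
E
```

```text
7.95 [ 434.40609695 -123.30014724   15.95635345] [-0.13376614 -0.2130801  -0.9897125 ] [-0.04132565  0.0127903  -0.01984524] 0.25114504124589304 [[ 3.000e-04  1.666e-01  9.860e-01]
 [-2.000e-04  9.860e-01 -1.666e-01]
 [-1.000e+00 -2.000e-04  3.000e-04]]
```

View pics/wrist4.png

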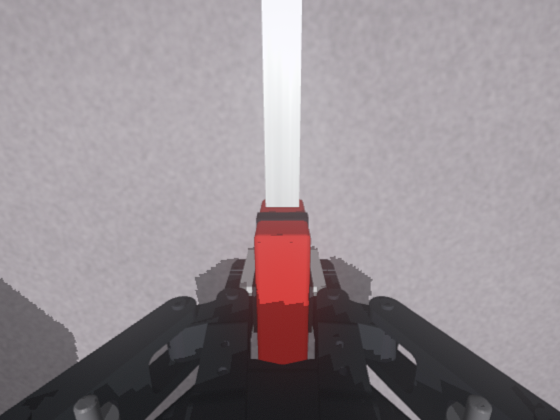

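View pics/side4.png

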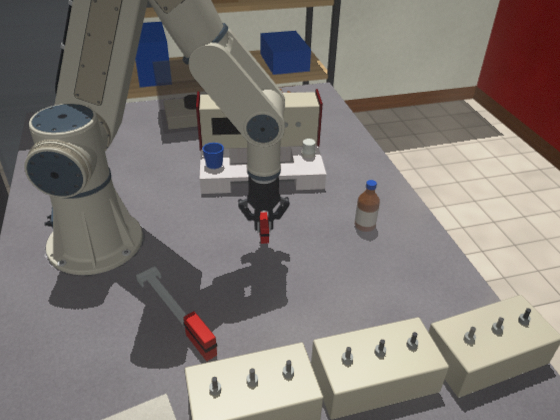

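View pics/scene4.png

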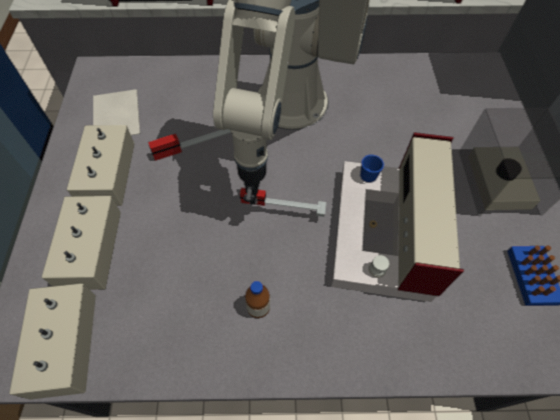

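```bash
python3 - <<'E'
from h import *
z=np.load("scene4.npz");p,d=z["p"],z["d"];P=pose("scene");C=cloud(P,d)
cv2.imwrite("pics/sc4z.png",cv2.resize(p[150:300,250:420,::-1],None,fx=4,fy=4,interpolation=2))
w=np.zeros(p.shape[:2],bool);w[195:222,258:332]=(p[195:222,258:332].min(2)>110)
v,u=np.where(w);q=ray(P,np.c_[u,v],55)[:,:2]
ix=np.array([.1685,.9857]);iy=np.array([-.9857,.1685]);F=np.array([493,110])
m=np.c_[(q-F)@ix,(q-F)@iy]
print("x range",m[:,0].min(),m[:,0].max())
for a in range(-190,-30,15):
    s=m[(m[:,0]>=a)&(m[:,0]<a+15)]
    if len(s): print(a,s[:,1].min().round(1),s[:,1].max().round(1),s[:,1].mean().round(2),len(s), C[w][(m[:,0]>=a)&(m[:,0]<a+15)][:,2].mean().round(1))
# shelf: white mask, fit front edge
m2=(abs(C[...,2]-56)<9)&(C[...,1]>60)&(C[...,1]<330)&(C[...,0]>250)&(C[...,0]<720)&(p.min(2)>140); m2[:,:331]=0
k,l,st,ce=cv2.connectedComponentsWithStats(m2.astype(np.uint8)); i=1+st[1:,4].argmax(); 
E=[]
for v in range(165,278):
    u=np.where(l[v]==i)[0]
    if len(u):E.append((u[0]-.5,v))
q=ray(P,E,56)[:,:2]; vx,vy,x0,y0=cv2.fitLine(q.astype(np.float32),cv2.DIST_HUBER,0,.01,.01).ravel()
print("front line",x0,y0,np.degrees(np.arctan2(vy,vx)), "inner y at x=493:",y0+(493-x0)*vy/vx)
vs=np.where(l==i)[0];print("rows",vs.min(),vs.max())
print([ray(P,[E[0],E[-1]],56).round(1)])
h=cv2.cvtColor(p,cv2.COLOR_RGB2HSV); b=np.zeros_like(w);b[200:250,360:400]=((h[200:250,360:400,0]<30)&(h[200:250,360:400,1]>90))
v,u=np.where(b);print("nut px",u.mean(),v.mean(),len(u),u.min(),u.max(),v.min(),v.max(),ray(P,[(u.mean(),v.mean())],6))
E
```

```text
x range -219.97171656880013 -21.87526108866698
-190 -48.3 39.8 -1.97 114 14.5
-175 -46.2 42.0 0.63 111 23.1
-160 -43.7 44.6 4.05 113 14.0
-145 -41.1 46.8 7.83 107 15.6
-130 -39.0 49.0 10.35 107 13.1
-115 -36.5 51.6 14.15 112 24.4
-100 -34.4 53.8 16.3 108 15.6
-85 -25.5 56.0 29.57 83 17.8
-70 -1.7 58.6 31.45 90 27.4
-55 -26.4 60.8 22.3 119 29.9
-40 -25.1 63.0 19.0 140 2.1
front line 507.01932 110.577675 -9.934804 inner y at x=493: 113.03321
rows 161 284
[array([[321. , 142.2,  56. ],
       [675.6,  80.9,  56. ]])]
nut px 372.75 223.78125 32 370 376 221 227 [[494.38116547 215.72885413   6.        ]]
```

View pics/sc4z.png

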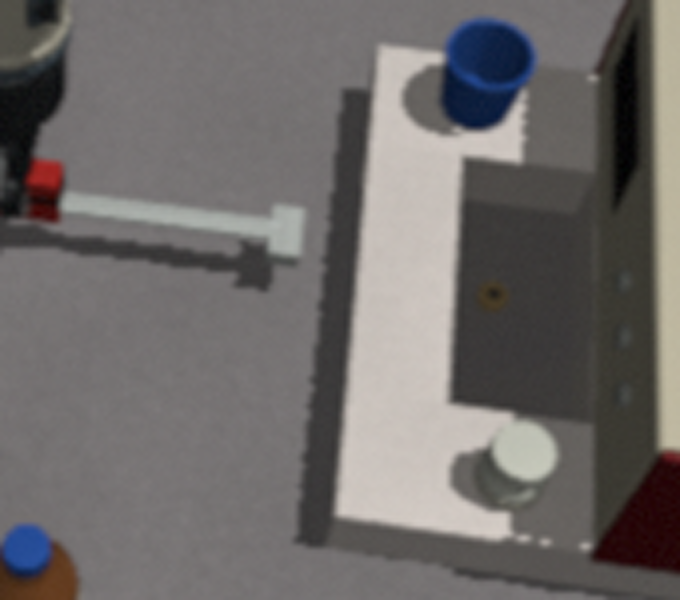

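```bash
python3 - <<'E'
from h import *
P=pose("scene")
c=np.array([(275,205),(305,208),(300,260),(268,255),(70,194),(65,214),(265,219),(265,238)])/4+[250,150]
q=ray(P,c,55)
a=np.radians(80.15);ix=np.array([np.cos(a),np.sin(a)]);iy=np.array([-ix[1],ix[0]]);F=np.array([493,112.3])
m=np.c_[(q[:,:2]-F)@ix,(q[:,:2]-F)@iy]; print(m.round(1))
print("end mid",m[1:3].mean(0),"strip axis deg",np.degrees(np.arctan2(*(m[6:8].mean(0)-m[4:6].mean(0))[::-1])))
s=r.sense();t=(s["eef_pos"][:2]-F);print("tcp in module",t@ix,t@iy)
for n in ((492.87,217.6),(494.4,215.7)): print("nut",(np.array(n)-F)@ix,(np.array(n)-F)@iy)
# side view nut?
z=np.load("side0.npz");p=z["p"];h=cv2.cvtColor(p,cv2.COLOR_RGB2HSV)
Ps=pose("side");print("nut in side px",proj(Ps,[493.5,216.5,5]), "tip end mid in side",ray(Ps,[(0,0)],0)[0,:0])
E
```

```text
[[ -59.7   36.5]
 [ -38.6   37.3]
 [ -38.1   -5.7]
 [ -60.3   -5.1]
 [-203.9   23. ]
 [-204.7    5.9]
 [ -65.4   23.8]
 [ -63.8    8.3]]
end mid [-38.31334958  15.83624341] strip axis deg 0.6550079846284063
tcp in module -243.42607146615015 16.952460499570304
nut 103.72553236399318 18.14168778824623
nut 102.11527641602261 16.30920974416894
nut in side px [[255.89629239 169.95563114]] tip end mid in side []
```

Emit:
{"method": "jog_arm", "body": {"series": [[0.25,0,0,1.3,0,-0.1,0],[0,0,0,1.2,0,0,0],[0,0,0,0,2,0,0],[0,0,0,0,2,0,0],[0,0,0,0,2,0,0],[0,0,0,0,2,0,0],[0,0,0,0,0,0,0]]}}

```text
clock: 8.8
eef_pos: [447.3, -44.0, -9.9]
tcp_rot: [2.781, 1.57, 2.608]
contact_force: [0.1, 0.3, -1.5]
opening: 0.251
```

```bash
cat >> h.py <<'E'
_a=np.radians(80.15);IX=np.array([np.cos(_a),np.sin(_a)]);IY=np.array([-IX[1],IX[0]]);F=np.array([493,112.3])
def st():
    s=r.sense();t=s["eef_pos"][:2]-F;f=s["contact_force"];R=Ro.from_euler('xyz',s["tcp_rot"]).as_matrix()
    print("t%.2f tip x %.1f eef y %.1f foot %.1f  F mod x %.1f y %.1f z %.1f"%(s["clock"],t@IX+200.1,t@IY,s["eef_pos"][2]+24.2,f[:2]@IX,f[:2]@IY,f[2]),"tq",s["wrist_torque"].round(2),"yaw",np.degrees(np.arctan2(R[1,1],R[0,1])).round(2),"pit",np.degrees(R[2,1:]).round(2))
E
python3 -c "
from h import *
st()
p,d=r.grab_frame('side');cv2.imwrite('pics/side5.png',cv2.resize(p[120:260,180:340,::-1],None,fx=4.5,fy=4.2,interpolation=2))"
```

```text
t8.80 tip x 38.3 eef y 18.3 foot 14.3  F mod x 0.4 y -0.1 z -1.5 tq [-0.04  0.02 -0.02] yaw 80.09 pit [ 0.01 -0.02]
```

View pics/side5.png

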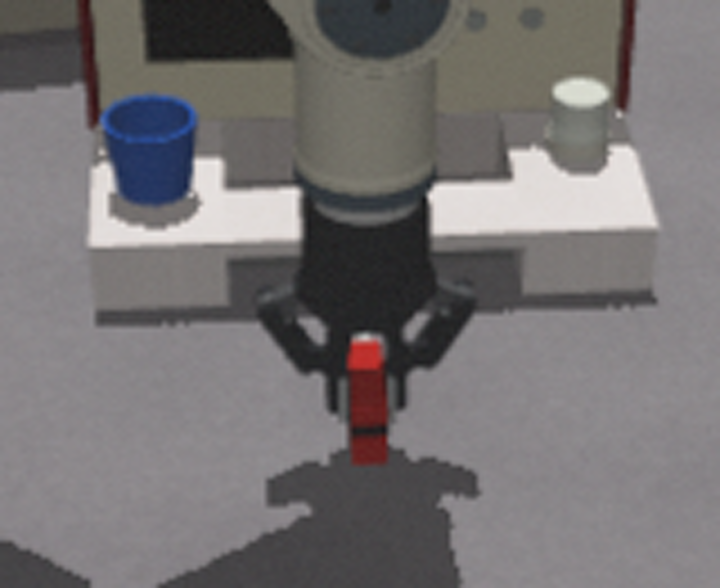

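Emit:
{"method": "jog_arm", "body": {"series": [[0,0,0,0,1,0,0],[0,0,0,0,1,0,0],[0,0,0,0,1,0,0],[0,0,0,0,1,0,0],[0,0,0,0,0,0,0]]}}

```text
clock: 9.35
eef_pos: [454.4, -4.4, -9.4]
tcp_rot: [0.423, 1.57, 0.251]
contact_force: [0.1, -0.1, -0.8]
opening: 0.246
```

```bash
python3 -c "
from h import *
st()"
```

```text
t9.35 tip x 78.5 eef y 18.1 foot 14.8  F mod x -0.1 y -0.1 z -0.8 tq [-0.07  0.03 -0.04] yaw 80.11 pit [0.01 0.02]
```

Emit:
{"method": "jog_arm", "body": {"series": [[0,0,0,0,1,0,0],[0,0,0,0,1,0,0],[0,0,0,0,1,0,0],[0,0,0,0,1,0,0],[0,0,0,0,0,0,0]]}}

```text
clock: 9.85
eef_pos: [461.3, 35.1, -9.4]
tcp_rot: [0.482, 1.57, 0.309]
contact_force: [0.7, 0.0, -1.4]
opening: 0.246
```

```bash
python3 -c "
from h import *
st()
p,d=r.grab_frame('scene');cv2.imwrite('pics/scene6.png',cv2.resize(p[150:300,250:420,::-1],None,fx=4,fy=4,interpolation=2));cv2.imwrite('pics/scene6b.png',cv2.resize(p[190:255,355:415,::-1],None,fx=9,fy=9,interpolation=2))"
```

```text
t9.85 tip x 118.7 eef y 18.0 foot 14.8  F mod x 0.2 y -0.7 z -1.4 tq [-0.03 -0.03 -0.03] yaw 80.11 pit [0.01 0.02]
```

View pics/scene6.png

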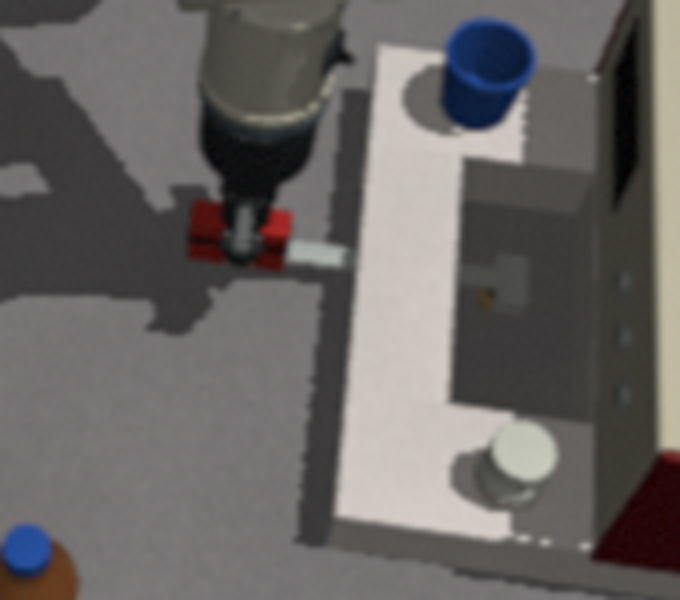

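View pics/scene6b.png

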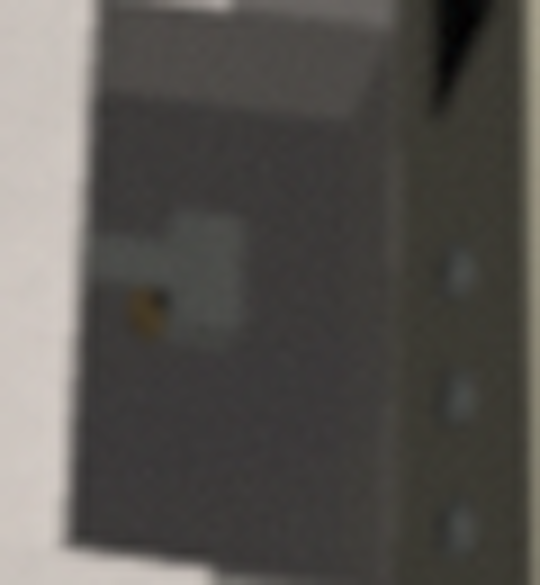

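```bash
python3 -c "
from h import *
P=pose('scene')
q=ray(P,np.array([(168,212),(250,214),(243,347),(160,342)])/9+[355,190],29.8)[:,:2]-F
print(np.c_[q@IX,q@IY].round(1)); 
n=ray(P,[(310+253/4,125+325/3.3),(372.75,223.78),(355+150/9,190+310/9)],7)[:,:2]-F;print(np.c_[n@IX,n@IY].round(1))"
```

```text
[[ 99.2  36. ]
 [124.8  39.3]
 [123.8  -9.2]
 [ 98.4 -11.5]]
[[103.3  16.9]
 [102.   15.7]
 [ 99.   13.1]]
```

Emit:
{"method": "jog_arm", "body": {"series": [[0,0,0,0.3,0,-0.1,0],[0,0,0,0.3,0,0,0],[0,0,0,0.2,0,0,0],[0,0,0,0,0,0,0]]}}

```text
clock: 10.3
eef_pos: [459.6, 33.8, -17.9]
tcp_rot: [-2.857, 1.57, -3.031]
contact_force: [1.3, -0.5, -2.0]
opening: 0.25
```

```bash
python3 -c "
from h import *
st()"
```

```text
t10.30 tip x 117.0 eef y 19.5 foot 6.3  F mod x -0.3 y -1.3 z -2.0 tq [-0.06 -0.03  0.02] yaw 80.02 pit [-0.01 -0.05]
```

Emit:
{"method": "jog_arm", "body": {"series": [[0,0,0,0.3,0,0,0],[0,0,0,0.2,0,0,0],[0,0,0,0.05,0,0,0],[0,0,0,0,0,0,0],[0,0,0,0,0,0,0]]}}

```text
clock: 10.8
eef_pos: [460.0, 34.1, -23.0]
tcp_rot: [-0.442, 1.571, -0.615]
contact_force: [-0.1, 0.1, -2.0]
opening: 0.252
```

```bash
python3 -c "
from h import *
st()"
```

```text
t10.80 tip x 117.4 eef y 19.1 foot 1.2  F mod x 0.1 y 0.1 z -2.0 tq [-0.03  0.03 -0.04] yaw 80.04 pit [-0.  0.]
```

Emit:
{"method": "jog_arm", "body": {"series": [[0,0,0,0,-0.5,0,0],[0,0,0,0,-0.5,0,0],[0,0,0,0,-0.5,0,0],[0,0,0,0,-0.5,0,0],[0,0,0,0,-0.5,0,0],[0,0,0,0,-0.5,0,0],[0,0,0,0,-0.3,0,0],[0,0,0,0,-0.2,0,0],[0,0,0,0,0,0,0]]}}

```text
clock: 11.7
eef_pos: [453.8, -0.6, -23.0]
tcp_rot: [-2.653, 1.571, -2.828]
contact_force: [-0.4, 0.7, -0.7]
opening: 0.253
```

```bash
python3 -c "
from h import *
st()
p,d=r.grab_frame('scene');cv2.imwrite('pics/scene7b.png',cv2.resize(p[190:255,355:415,::-1],None,fx=9,fy=9,interpolation=2))"
```

```text
t11.70 tip x 82.2 eef y 19.3 foot 1.2  F mod x 0.6 y 0.5 z -0.7 tq [-0.04  0.    0.05] yaw 80.03 pit [-0. -0.]
```

View pics/scene7b.png

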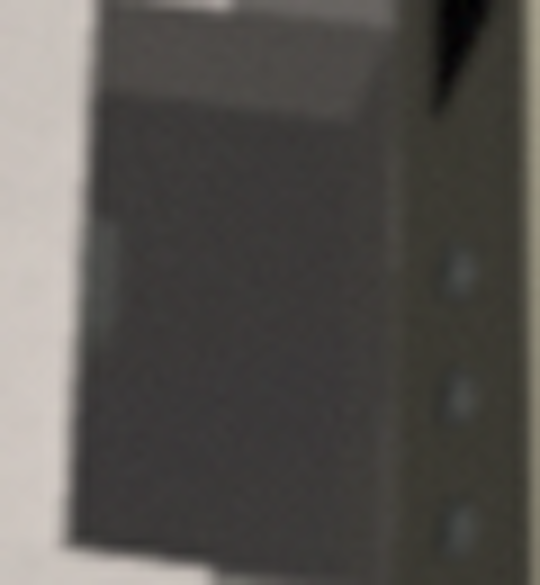

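Emit:
{"method": "jog_arm", "body": {"series": [[0,0,0,0,-0.1,0,0],[0,0,0,0,-0.1,0,0],[0,0,0,0,-0.1,0,0],[0,0,0,0,-0.1,0,0],[0,0,0,0,0,0,0]]}}

```text
clock: 12.25
eef_pos: [453.2, -4.4, -23.0]
tcp_rot: [-0.879, 1.571, -1.053]
contact_force: [0.3, -0.7, -0.7]
opening: 0.254
```

```bash
python3 -c "
from h import *
st()"
```

```text
t12.25 tip x 78.3 eef y 19.3 foot 1.2  F mod x -0.6 y -0.4 z -0.7 tq [-0.06 -0.04  0.04] yaw 80.04 pit [-0.  0.]
```

Emit:
{"method": "jog_arm", "body": {"series": [[0,0,0,0,-0.1,0,0],[0,0,0,0,-0.1,0,0],[0,0,0,0,0,0,0]]}}

```text
clock: 12.55
eef_pos: [453.4, -5.7, -22.8]
tcp_rot: [0.952, 1.569, 0.778]
contact_force: [0.6, 7.7, -0.5]
opening: 0.251
```

```bash
python3 -c "
from h import *
st()"
```

```text
t12.55 tip x 77.1 eef y 18.8 foot 1.4  F mod x 7.7 y 0.8 z -0.5 tq [ 1.47 -0.22  0.02] yaw 80.0 pit [0.06 0.04]
```

Emit:
{"method": "jog_arm", "body": {"series": [[0,0,0,0,0.03,0.15,0],[0,0,0,0,0,0.15,0],[0,0,0,0,0,0.15,0],[0,0,0,0,0,0.15,0],[0,0,0,0,0,0,0]]}}

```text
clock: 13.05
eef_pos: [459.5, -6.5, -22.8]
tcp_rot: [0.789, 1.57, 0.614]
contact_force: [-0.1, 5.6, -1.2]
opening: 0.252
```

```bash
python3 -c "
from h import *
st()"
```

```text
t13.05 tip x 77.3 eef y 12.7 foot 1.4  F mod x 5.5 y 1.1 z -1.2 tq [ 1.07 -0.23 -0.01] yaw 80.02 pit [0.05 0.05]
```

Emit:
{"method": "jog_arm", "body": {"series": [[0,0,0,0,0,0.15,0],[0,0,0,0,0,0.15,0],[0,0,0,0,0,0.15,0],[0,0,0,0,0,0.15,0],[0,0,0,0,0,0,0]]}}

```text
clock: 13.55
eef_pos: [465.5, -7.6, -22.8]
tcp_rot: [0.693, 1.57, 0.519]
contact_force: [1.5, 5.8, -1.1]
opening: 0.247
```

```bash
python3 -c "
from h import *
st()"
```

```text
t13.55 tip x 77.2 eef y 6.6 foot 1.4  F mod x 5.9 y -0.5 z -1.1 tq [ 0.92 -0.23 -0.08] yaw 80.01 pit [0.04 0.05]
```

Emit:
{"method": "jog_arm", "body": {"series": [[0,0,0,0,0,0.2,0],[0,0,0,0,0,0.2,0],[0,0,0,0,0,0.2,0],[0,0,0,0,0,0,0]]}}

```text
clock: 13.95
eef_pos: [470.9, -9.2, -23.0]
tcp_rot: [-0.385, 1.571, -0.559]
contact_force: [0.6, 1.6, -1.3]
opening: 0.25
```

```bash
python3 -c "
from h import *
st()"
```

```text
t13.95 tip x 76.6 eef y 0.9 foot 1.2  F mod x 1.7 y -0.3 z -1.3 tq [ 0.4  -0.11  0.01] yaw 80.05 pit [-0.01  0.01]
```

Emit:
{"method": "jog_arm", "body": {"series": [[0,0,0,0,0,0.2,0],[0,0,0,0,0,0.2,0],[0,0,0,0,0,0.2,0],[0,0,0,0,0,0,0]]}}

```text
clock: 14.35
eef_pos: [476.9, -10.3, -22.9]
tcp_rot: [-0.214, 1.57, -0.387]
contact_force: [-0.3, -0.4, -1.0]
opening: 0.248
```

```bash
python3 -c "
from h import *
st()"
```

```text
t14.35 tip x 76.5 eef y -5.2 foot 1.3  F mod x -0.5 y 0.3 z -1.0 tq [-0.01 -0.01 -0.02] yaw 80.03 pit [-0.    0.02]
```

Emit:
{"method": "jog_arm", "body": {"series": [[0,0,0,0,0,0.2,0],[0,0,0,0,0,0.2,0],[0,0,0,0,0,0.2,0],[0,0,0,0,0,0.2,0],[0,0,0,0,0,0.2,0],[0,0,0,0,0,0.2,0],[0,0,0,0,0,0.2,0],[0,0,0,0,0,0,0]]}}

```text
clock: 15.15
eef_pos: [490.8, -12.6, -22.9]
tcp_rot: [0.111, 1.57, -0.062]
contact_force: [0.2, 0.0, -1.0]
opening: 0.248
```

```bash
python3 -c "
from h import *
st()"
```

```text
t15.15 tip x 76.7 eef y -19.2 foot 1.3  F mod x 0.1 y -0.2 z -1.0 tq [-0.05  0.06  0.08] yaw 80.04 pit [0.   0.02]
```

Emit:
{"method": "jog_arm", "body": {"series": [[0,0,0,0,-0.1,0,0],[0,0,0,0,-0.05,0,0],[0,0,0,0,0,0,0]]}}

```text
clock: 15.45
eef_pos: [490.0, -14.1, -23.0]
tcp_rot: [-3.051, 1.571, 3.058]
contact_force: [0.5, -0.8, -1.2]
opening: 0.248
```

```bash
python3 -c "
from h import *
st()"
```

```text
t15.45 tip x 75.1 eef y -18.6 foot 1.2  F mod x -0.7 y -0.6 z -1.2 tq [-0.02  0.03 -0.01] yaw 80.03 pit [-0.   -0.01]
```

Emit:
{"method": "jog_arm", "body": {"series": [[0,0,0,0,-0.1,0,0],[0,0,0,0,-0.1,0,0],[0,0,0,0,-0.1,0,0],[0,0,0,0,0,0,0]]}}

```text
clock: 15.85
eef_pos: [489.5, -17.1, -23.0]
tcp_rot: [-2.592, 1.571, -2.766]
contact_force: [-0.6, 0.3, -1.0]
opening: 0.253
```

```bash
python3 -c "
from h import *
st()"
```

```text
t15.85 tip x 72.0 eef y -18.7 foot 1.2  F mod x 0.2 y 0.6 z -1.0 tq [-0.04 -0.01 -0.01] yaw 80.04 pit [-0. -0.]
```

Emit:
{"method": "jog_arm", "body": {"series": [[0,0,0,0,-0.1,0,0],[0,0,0,0,0,0,0]]}}

```text
clock: 16.05
eef_pos: [489.4, -18.0, -23.0]
tcp_rot: [-2.387, 1.571, -2.561]
contact_force: [0.2, -0.4, -1.6]
opening: 0.251
```

```bash
python3 -c "
from h import *
st()"
```

```text
t16.05 tip x 71.1 eef y -18.7 foot 1.2  F mod x -0.4 y -0.3 z -1.6 tq [-0.02 -0.01  0.05] yaw 80.04 pit [-0. -0.]
```

Emit:
{"method": "jog_arm", "body": {"series": [[0,0,0,0,-0.1,0,0],[0,0,0,0,0,0,0]]}}

```text
clock: 16.25
eef_pos: [489.2, -19.0, -23.0]
tcp_rot: [-2.586, 1.571, -2.759]
contact_force: [-0.2, -0.1, -0.8]
opening: 0.249
```

```bash
python3 -c "
from h import *
st()"
```

```text
t16.25 tip x 70.0 eef y -18.7 foot 1.2  F mod x -0.1 y 0.2 z -0.8 tq [-0.05  0.01  0.02] yaw 80.04 pit [-0. -0.]
```

Emit:
{"method": "jog_arm", "body": {"series": [[0,0,0,0,-0.1,0,0],[0,0,0,0,-0.1,0,0],[0,0,0,0,0,0,0]]}}

```text
clock: 16.55
eef_pos: [488.9, -21.1, -23.0]
tcp_rot: [-1.84, 1.571, -2.014]
contact_force: [-0.1, -0.2, -1.5]
opening: 0.249
```

```bash
python3 -c "
from h import *
st()"
```

```text
t16.55 tip x 68.0 eef y -18.7 foot 1.2  F mod x -0.2 y 0.1 z -1.5 tq [-0.05  0.   -0.  ] yaw 80.04 pit [-0. -0.]
```

Emit:
{"method": "jog_arm", "body": {"series": [[0,0,0,0,-0.15,0,0],[0,0,0,0,-0.15,0,0],[0,0,0,0,-0.15,0,0],[0,0,0,0,0,0,0]]}}

```text
clock: 16.95
eef_pos: [488.0, -25.5, -22.9]
tcp_rot: [-2.205, 1.571, -2.379]
contact_force: [1.1, 0.4, -0.6]
opening: 0.249
```

```bash
python3 -c "
from h import *
st()"
```

```text
t16.95 tip x 63.4 eef y -18.7 foot 1.3  F mod x 0.6 y -1.0 z -0.6 tq [-0.02  0.03  0.01] yaw 80.03 pit [-0. -0.]
```

Emit:
{"method": "jog_arm", "body": {"series": [[0,0,0,0,-0.2,0,0],[0,0,0,0,-0.2,0,0],[0,0,0,0,-0.2,0,0],[0,0,0,0,-0.2,0,0],[0,0,0,0,0,0,0]]}}

```text
clock: 17.45
eef_pos: [486.6, -33.5, -23.0]
tcp_rot: [-2.502, 1.571, -2.676]
contact_force: [0.7, -0.6, -0.8]
opening: 0.254
```

```bash
python3 -c "
from h import *
st()"
```

```text
t17.45 tip x 55.4 eef y -18.7 foot 1.2  F mod x -0.4 y -0.7 z -0.8 tq [-0.04  0.02 -0.03] yaw 80.03 pit [-0. -0.]
```

Emit:
{"method": "jog_arm", "body": {"series": [[0,0,0,0,-0.3,0,0],[0,0,0,0,-0.3,0,0],[0,0,0,0,-0.3,0,0],[0,0,0,0,-0.3,0,0],[0,0,0,0,0,0,0]]}}

```text
clock: 17.95
eef_pos: [484.6, -45.4, -23.0]
tcp_rot: [-1.864, 1.571, -2.038]
contact_force: [-0.1, 0.1, -1.0]
opening: 0.248
```

```bash
python3 -c "
from h import *
st()"
```

```text
t17.95 tip x 43.2 eef y -18.7 foot 1.2  F mod x 0.1 y 0.1 z -1.0 tq [-0.01  0.03  0.01] yaw 80.02 pit [-0. -0.]
```

Emit:
{"method": "jog_arm", "body": {"series": [[0,0,0,0,-0.5,0,0],[0,0,0,0,-0.5,0,0],[0,0,0,0,-0.5,0,0],[0,0,0,0,-0.5,0,0],[0,0,0,0,-0.5,0,0],[0,0,0,0,-0.5,0,0],[0,0,0,0,-0.5,0,0],[0,0,0,0,-0.5,0,0],[0,0,0,0,-0.5,0,0],[0,0,0,0,-0.5,0,0],[0,0,0,0,-0.5,0,0],[0,0,0,0,-0.5,0,0],[0,0,0,0,-0.5,0,0],[0,0,0,0,-0.5,0,0],[0,0,0,0,-0.5,0,0],[0,0,0,0,-0.5,0,0],[0,0,0,0,-0.3,0,0],[0,0,0,0,-0.1,0,0],[0,0,0,0,0,0,0],[0,0,0,0,0,0,0]]}}

```text
clock: 19.95
eef_pos: [470.1, -127.7, -23.0]
tcp_rot: [-2.476, 1.571, -2.65]
contact_force: [-0.2, 0.1, -1.2]
opening: 0.25
```

```bash
python3 -c "
from h import *
st()
p,d=r.grab_frame('scene');cv2.imwrite('pics/scene9.png',cv2.resize(p[150:300,250:420,::-1],None,fx=4,fy=4,interpolation=2))
p,d=r.grab_frame('side');cv2.imwrite('pics/side9.png',cv2.resize(p[140:280,200:360,::-1],None,fx=4.5,fy=4.2,interpolation=2))"
```

```text
t19.95 tip x -40.3 eef y -18.5 foot 1.2  F mod x 0.1 y 0.2 z -1.2 tq [-0.05 -0.03 -0.03] yaw 80.04 pit [-0. -0.]
```

View pics/scene9.png

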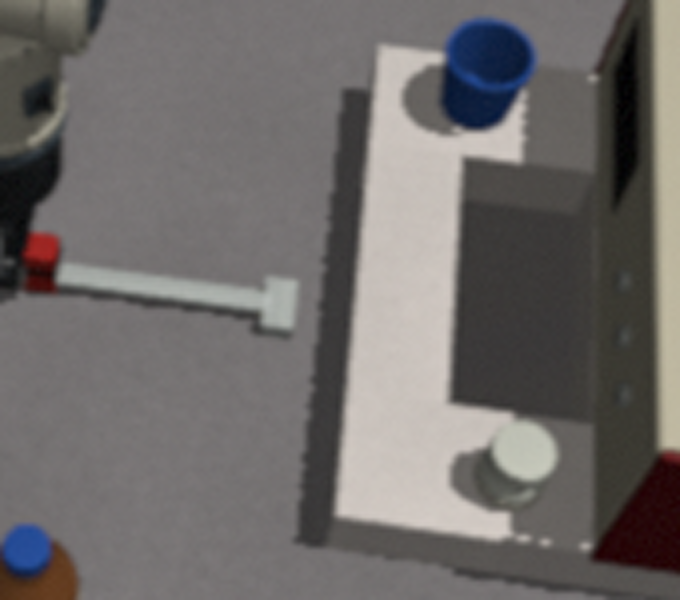

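View pics/side9.png

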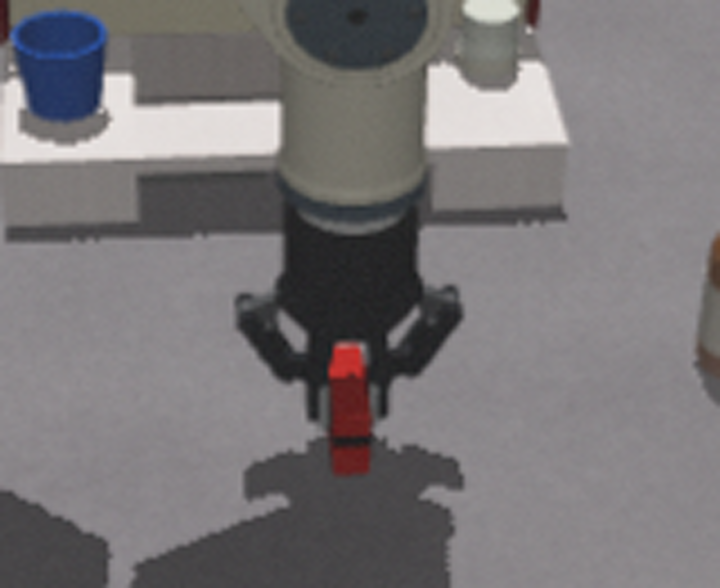

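Emit:
{"method": "jog_arm", "body": {"series": [[0,0,0,-1,0,0,0],[0,0,0,-1,0,0,0],[0,0,0,-1,0,0,0],[0,0,0,0,-2,-3,0],[0,0,0,0,-2,-3,0],[0,0,0,0,-2,-3,0],[0,0,0,0,0,0,0]]}}

```text
clock: 20.75
eef_pos: [366.8, -171.3, 7.5]
tcp_rot: [2.994, 1.568, 2.818]
contact_force: [-0.2, -0.1, -0.8]
opening: 0.25
```

```bash
python3 - <<'E'
from h import *
st()
p,d=r.grab_frame('scene');cv2.imwrite('pics/scene10.png',cv2.resize(p[150:300,250:420,::-1],None,fx=4,fy=4,interpolation=2))
h=cv2.cvtColor(p,cv2.COLOR_RGB2HSV)[200:260,260:400];b=(h[...,0]>8)&(h[...,0]<32)&(h[...,1]>90)&(h[...,2]>60)
v,u=np.where(b);print(len(u))
if len(u):
    q=ray(pose('scene'),[(u.mean()+260,v.mean()+200)],9)[0];print(u.mean()+260,v.mean()+200,q,(q[:2]-F)@IX,(q[:2]-F)@IY)
E
```

```text
t20.75 tip x -101.0 eef y 75.8 foot 31.7  F mod x -0.2 y 0.2 z -0.8 tq [-0.04 -0.    0.02] yaw 79.95 pit [ 0.03 -0.18]
42
317.3333333333333 225.0 [497.74713796  56.4095443    9.        ] -54.25448391481934 -14.238305098866059
```

View pics/scene10.png

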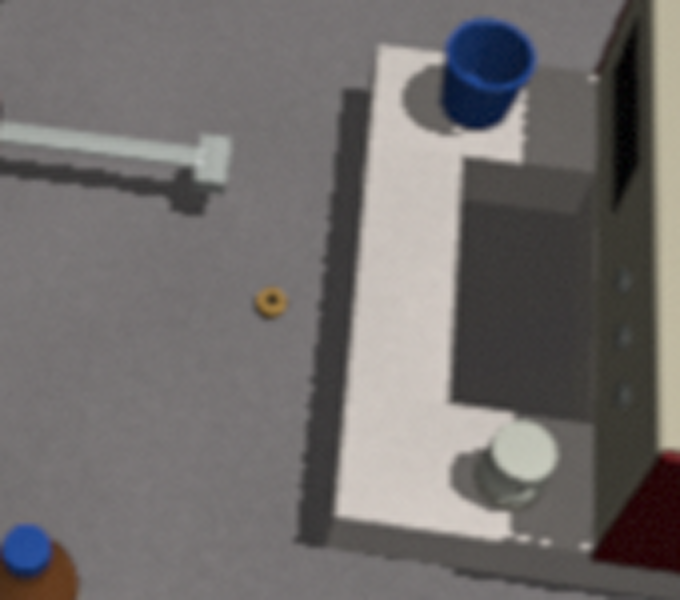

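Emit:
{"method": "jog_arm", "body": {"series": [[0,0,0,0,0,0,0],[0,0,0,1,0,0,0],[0,0,0,1,0,0,0],[0,0,0,0.5,0,0,0],[0,0,0,0.4,0,0,0],[0,0,0,0.1,0,0,0],[0,0,0,0.1,0,0,0],[0,0,0,0,0,0,0]]}}

```text
clock: 21.6
eef_pos: [371.2, -171.3, -23.9]
tcp_rot: [-0.126, 1.571, -0.3]
contact_force: [0.3, -0.0, -1.7]
opening: 0.252
```

```bash
python3 -c "
from h import *
st()"
```

```text
t21.60 tip x -100.2 eef y 71.5 foot 0.3  F mod x 0.0 y -0.3 z -1.7 tq [-0.01 -0.02 -0.01] yaw 80.05 pit [-0.    0.01]
```

Emit:
{"method": "jog_arm", "body": {"series": [[0,0,0,0.05,0,0,0],[0,0,0,0,0,0,0],[0,0,0,0,0,0,0.6],[0,0,0,0,0,0,1],[0,0,0,0,0,0,1],[0,0,0,0,0,0,1],[0,0,0,0,0,0,1],[0,0,0,0,0,0,1],[0,0,0,0,0,0,1],[0,0,0,-1,0,0,1],[0,0,0,-3,0,0,1],[0,0,0,-4,0,0,1],[0,0,0,-4,0,0,1],[0,0,0,-4,-2,0,1],[0,0,0,-4,-4,0,1],[0,0,0,0,-4,0,1],[0,0,0,0,-4,0,1],[0,0,0,0,0,0,1],[0,0,0,0,0,0,1]]}}

```text
clock: 23.5
eef_pos: [347.1, -304.8, 171.3]
tcp_rot: [1.907, 1.57, 1.731]
contact_force: [-0.0, -0.1, -0.1]
opening: 1.006
```

```bash
python3 - <<'E'
from h import *
st()
for n in('scene','side','wrist'):
    p,d=r.grab_frame(n);cv2.imwrite(f'pics/{n}11.png',p[:,:,::-1])
    if n=='scene':
        C=cloud(pose(n),d);h=cv2.cvtColor(p,cv2.COLOR_RGB2HSV)
        m=((h[...,0]<8)|(h[...,0]>172))&(h[...,1]>150)&(h[...,2]>70)&(C[...,2]>30)&(C[...,0]>300)&(C[...,0]<450)&(C[...,1]<-50);print("handle z",C[m][:,2].max() if m.any() else None,C[m].mean(0))
E
```

```text
t23.50 tip x -235.8 eef y 72.4 foot 195.5  F mod x -0.1 y 0.0 z -0.1 tq [-0.02 -0.04  0.01] yaw 79.91 pit [ 0.02 -0.01]
handle z 55.23770426440228 [ 374.43507926 -172.01353455   49.00498175]
```

View pics/scene11.png

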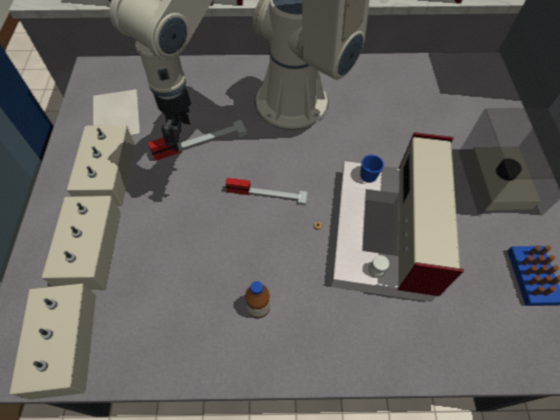

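View pics/side11.png

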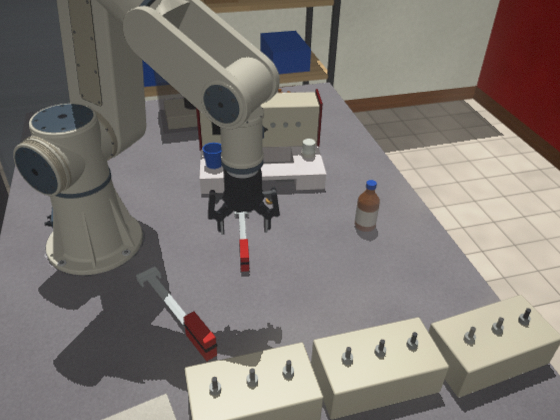

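View pics/wrist11.png

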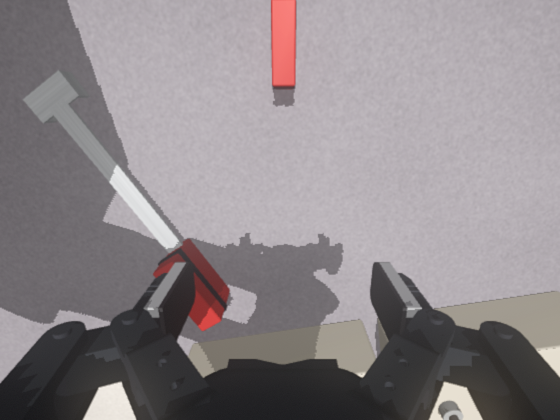

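Scene view: the probe lies flat and released (handle at pixel (238,186), tip at (303,197)). The nut is out on the open bench at (318,225), and the bottle, jar and cup stand where they were. The gripper is open and well above everything. Handing in.

```bash
python3 -c "
from rig import r
print(r.sign_off())"
```

```text
the job is handed in; nothing more can be done
None
```

The nut is out on the open bench, and the probe is laid flat, released and clear of the module. I handed the job in at about 24 s; no verdict was reported.

- **Dragging:** I held the probe by its handle, passed it over the lip and lowered it over the nut. I drew the nut against the lip with 5–8 N and slid towards −y until the force fell to zero. The nut then came out through the notch with almost no force. The largest module force I read was about 8 N, against the 20 N limit, though I only read it at the end of each move.
- **Last checks:** In the last camera measurement the nut was about 54 mm in front of the edge, at y about −14 mm. The probe tip was about 100 mm in front of the module and about 85 mm sideways of the nut. The bottle, jar and cup looked unmoved in the pictures. The gripper was open and high, with contact force near zero.
- **What disagreed:**
  - **Finger position:** My first grasp closed on air. The fingers' real ends sat about 39 mm behind the reported TCP, as both the wrist and side cameras showed, so I regrasped lower.
  - **Camera offsets:** The scene and side cameras differed by about 5 mm on the module's front edge. I felt the lip about 2 mm from where I had estimated it.

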